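# Test the latching stop button of the grain dispenser

### The job

Give the grain dispenser's stop button its daily test: with the fingertips, press the mushroom button on the low metal box down until it latches, let go of it, then twist it clockwise (seen from above) by pushing one of its ears sideways until the latch lets go, and move away so that the button stands up again, turned back straight. Everything is only pushed, never picked up: do not lift, tip or shove the box out of its place, do not press the flat start button beside it, and leave the other things on the counter as they are.

Things in the scene. Friction and masses are not known exactly. Their poses are not given: they have to be found in the camera images.
- pod: The dispenser's stop box: a plain aluminium box standing loose on the counter by its weight (1.4 to 2.4 kg), 110 mm along its x, 150 mm along its y, 45 mm high; origin at the centre of its underside, z up; at yaw 0 its -x side faces the robot. On its top: the mushroom stop button, axis at (0, +22 mm), and the flat start button at (0, -52 mm).
- stop_top (a point): Middle of the mushroom button's top, 80 mm above the counter when up. A black dome 56 mm across, 20 mm thick, on a stem, with an ear on each side along the box's x. This frame moves down with the button, does not turn. Spring 3.8 to 5.6 N, in all 7 to 9 N at its centre to snap past the latch: push down 11 mm or more (hard stop at 12.5 mm); let go, it stays latched 9.5 mm down.
- stop_push (a joint): How far the mushroom button is down, m: 0 released (up), about 0.0095 latched, 0.0125 hard stop.
- stop_twist (a joint): How far the mushroom button is turned clockwise seen from above, rad: 0 at rest, 0.9 hard stop; it does not turn the other way from 0. A light spring (0.02 N m at 0, 0.07 N m at the stop) turns it back to 0 when let go. Latched down, it comes free and springs up once turned by about 0.5; 0.6 to 0.8 is sure.
- ear_near (a point): Middle of the ear on the button's -x side, 36 mm from its axis; moves and turns with the button; 67 mm above the counter when up. Each ear is a bar 12 mm wide, 14 mm high (7 mm above and below this point), from the dome (28 mm from the axis) out to 46 mm. Clockwise moves this ear towards the box's +y, so push on its -y side; a fingertip there has room down to the box's top at 45 mm.
- ear_far (a point): Middle of the like ear on the button's +x side, 36 mm from the axis. Clockwise moves it towards the box's -y, so push on its +y side.
- start_top (a point): Middle of the top of the flat start button: a plain round push button 24 mm across without ears, 8 mm above the box's top (53 mm above the counter). To be left alone.
- start_push (a joint): How far the flat start button is pressed, m: 0 up, 0.005 fully down (1.6 to 3.6 N).
- canister: Bystander: white ceramic canister with a rubbery grey seal ring and a wooden lid with a small knob, 107 mm across, 109 mm high; origin at the centre of its underside.
- bowl: Bystander: round beech bowl, 144 mm across the rim, 55 mm high; origin at the centre of its underside.
- stopper: Bystander: green glass carafe stopper standing upright, 42 mm across, 60 mm high; origin at the centre of its underside.
- jar: Bystander: small amber glass jar with a steel lid, 48 mm across, 75 mm high; origin at the centre of its underside.
- tong: Bystander: steel tong lying flat, about 235 mm long, 55 mm wide, 16 mm high; its length lies along its x axis; origin at the middle of its underside.
- mug: Bystander: blue ceramic mug, 76 mm across plus a handle on its +y side, 85 mm high; origin at the centre of its underside.
- spoon: Bystander: steel spoon with a wooden handle, lying flat along its x axis, 170 mm long; origin at the middle of its underside.
There are look-alikes about, which are no part of the job. Leave any green or pink look-alike of the pod alone.

How it is judged:
By the outcome, as a careful person would: the job done as asked, in the order asked, and still so for the second after the job is handed in, with the robot touching nothing.
It also fails if it takes over 48 s, if anything falls off the work surface, if the arm or the gripper's body presses on something with over 40 N, if the wrist force passes 120 N, or if a joint passes its speed limit or range.

### The arm

A 6-joint arm with a two-finger parallel gripper is mounted at the origin on the work surface. World frame = base frame: x ahead of the robot, y to its left, z up, the work surface at z = 0. Lengths are in mm, angles in rad, forces in N, time in s.
With the tool pointing down it reaches from about 275 to 825 mm from the base axis. Payload 5.2 kg.
Tool frame: the origin (TCP) lies at the very end of the fingers, on their centre line; the grasp point (between the pads) lies 19 mm behind it; z points along the fingers, y is the line along which they close (so a half turn about z gives the same grasp; the last joint's range is limited). The gripper opens to 93 mm and grips with 3 to 60 N. Pads are 15 mm wide; open, the fingers measure 128 mm over their backs; the gripper's body (75 mm by 188 mm) begins 65 mm behind the grasp point.
Start: joints at [-0.203, 0.259, 1.535, -0, 1.348, -0.203], TCP at [550.004, 0.023, 186.653] pointing down, gripper open.
Joint ranges: [-3.14, 3.14], [-0.91, 2.08], [0.19, 2.58], [-1.22, 4.36], [0.22, 2.71], [-3.12, 3.12]. Speed limits (rad/s): [2.57, 2.57, 3.14, 3.14, 3.14, 3.14].

### API

Orientations are given as [roll, pitch, yaw] about the fixed x, y, z axes, in that order (R = Rz(yaw) Ry(pitch) Rx(roll)).
In Python, from bench import robot gives the robot as it stands. The module is installed in compiled form; this text tells all that it offers. Calls block until the motion is done:
- robot.move_ptp(position, orientation): joint-space move of the TCP to a pose.
- robot.move_linear(position, ori=None, speed=150, f_stop=None): straight line of the TCP; ori=None keeps the orientation; speed is the mean speed in mm/s. With f_stop (N) it stops when the force on the tool has changed by that much, and returns True; else False.
- robot.move_j(angles): joint-space move.
- robot.move_gripper(opening): opening from 0.0 (shut) to 1.0 (fully open); the grip force is fixed at half the most; returns when the fingers have stopped.
- robot.sleep(seconds).
- robot.inverse_kinematics(position, orientation): joint angles nearest the present ones, or None.
- robot.get_image(name): name is "scene" or "side" or "wrist"; returns a dict with "img" (384x512x3 uint8, blue, green, red), "fovy" (degrees; the focal length in pixels is half the picture's height over the tangent of half this angle, whatever the lens; pixels are square), "cx", "cy" (the principal point, pixels), "k1" (the pictures are not rectified: a ray, as slopes to the right and down, at radius r is drawn at 1 + k1 r^2 times it, then the intrinsics apply), "eye" and "orientation" of the camera in the world. Camera axes: x right, y down, z forward; pixel columns grow to the right and rows downward; lengths in mm; the calibration is good to about 2 mm. A picture is of the moment at which its call begins. There is no depth.
A pose or a line that the arm cannot do raises robot.MotionError and nothing moves.
- robot.hand_in(): hands the job in; it is judged then, once.
Readings, each from a call of its own:
- robot.current_t(): time.
- robot.current_qpos(): joint angles.
- robot.current_joint_vel(): joint speeds.
- robot.current_joint_efforts(): joint torques, N m.
- robot.current_tcp_pos(): TCP position.
- robot.current_eef_rot(): TCP orientation.
- robot.current_contact_force(): force on the tool from outside, world axes, zero at the start.
- robot.current_ft_torque(): the same for the moment, N m.
- robot.current_gripper_width(): opening from 0.0 (shut) to 1.0 (fully open).
- robot.current_finger_force(): force on a finger pad.
Only numpy, scipy, OpenCV 4.12 (cv2) and the standard library are available. Lean on these libraries where they do the work, as an engineer would, in place of code of your own. Each camera call takes 0.05 s, during which the arm holds its last target. There are 200 camera calls.

## Working session

There is one attempt and no reset: what is moved stays moved. The work goes in short steps, each a Python script; the robot and the scene stay as the last script left them, time stands still between calls to the robot, and variables do not carry over. Pictures are saved under pics/ and viewed, at most 12 in all, crops included, and the job is handed in when it is done.

```bash
mkdir -p pics; cat > h.py <<'E'
import numpy as np, cv2
from bench import robot
from scipy.spatial.transform import Rotation as R
def snap(n,f):
    d=robot.get_image(n); cv2.imwrite(f,d["img"]); d2={k:d[k] for k in d if k!="img"}; np.save(f+".npy",d2,allow_pickle=True); return d
def ray(d,u,v):
    f=192/np.tan(np.radians(d["fovy"])/2); K=np.array([[f,0,d["cx"]],[0,f,d["cy"]],[0,0,1.]])
    p=cv2.undistortPoints(np.array([[[u,v]]],float),K,np.array([d["k1"],0,0,0,0.]))[0,0]
    # cv2 model: distorted = x(1+k1 r^2), same
    o=np.array(d["orientation"],float); M=R.from_euler("xyz",o).as_matrix() if o.shape==(3,) else o
    r=M@np.array([p[0],p[1],1]); return np.array(d["eye"],float),r/np.linalg.norm(r)
def load(f): return np.load(f+".npy",allow_pickle=True).item()
def atz(d,u,v,z):
    e,r=ray(d,u,v); return e+r*(z-e[2])/r[2]
def tri(*obs):
    A=np.zeros((3,3));b=np.zeros(3);L=[]
    for d,u,v in obs:
        e,r=ray(d,u,v);P=np.eye(3)-np.outer(r,r);A+=P;b+=P@e;L.append((e,P))
    x=np.linalg.solve(A,b); return x,[np.linalg.norm(P@(x-e)) for e,P in L]
E
python3 - <<'E'
from h import *
ims=[]
for n in ("scene","side","wrist"):
    d=snap(n,f"pics/{n}0.png"); print(n,{k:d[k] for k in d if k!="img"}); ims.append(d["img"])
print(robot.current_eef_rot(),robot.current_t())
E
```

```text
scene {'fovy': 50.900769996854784, 'cx': 257.2572988252388, 'cy': 187.09830066184776, 'k1': -0.12860467894271532, 'eye': array([1130.25665768,  935.33043764,  813.05511915]), 'orientation': array([-2.15295821, -0.00945151,  2.60516731])}
side {'fovy': 49.30339894481728, 'cx': 266.60649588638364, 'cy': 187.94970986930605, 'k1': -0.017261030180874038, 'eye': array([  81.45131237, -854.86643902,  789.53989893]), 'orientation': array([-2.21282602, -0.00985714, -0.50531299])}
wrist {'fovy': 63.345144752911374, 'cx': 253.9698017197621, 'cy': 191.0283632610903, 'k1': -0.030137677783057017, 'eye': array([549.87958709,  71.95409885, 383.05589382]), 'orientation': array([ 2.87441381e+00,  9.23702032e-04, -3.09964154e-04])}
[-3.14023411e+00 -2.98995874e-04  1.57082859e+00] 0.15
```

View pics/scene0.png

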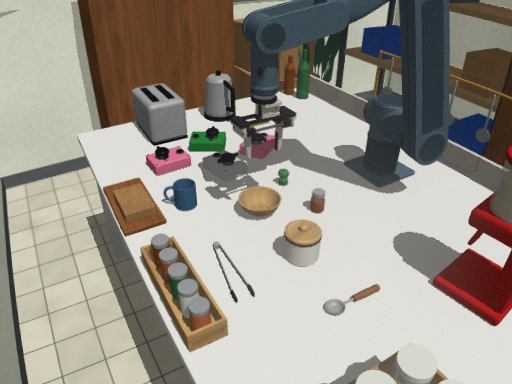

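View pics/side0.png

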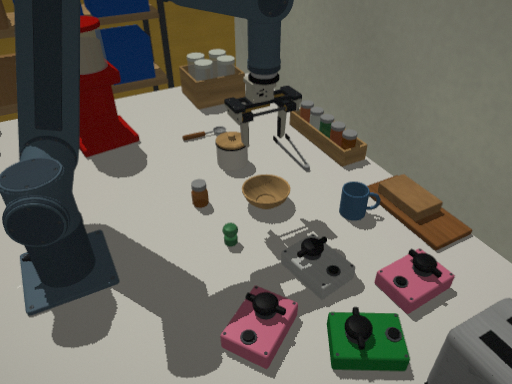

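The scene view shows the aluminium pod with its mushroom at about (226,157). In the side view the mushroom is at about (312,246) and the start button at (333,271). The pink and green look-alikes stand nearby. I'll triangulate roughly, then look from the wrist camera.

```bash
python3 - <<'E'
from h import *
s=load("pics/scene0.png");d=load("pics/side0.png")
print(tri((s,226,156),(d,312,243)))
print("start",atz(d,333,271,53), "mush",atz(d,312,243,80))
a=cv2.imread("pics/scene0.png")[120:220,165:298];b=cv2.imread("pics/side0.png")[215:315,260:393]
cv2.imwrite("pics/c1.png",np.vstack([cv2.resize(x,(400*4//3,300*4//3)[:2] if 0 else (399,300),interpolation=cv2.INTER_CUBIC) for x in (a,b)]))
w=load("pics/wrist0.png")
E
```

```text
(array([ 541.87788442, -268.75017588,   73.21026724]), [np.float64(1.4800101507376497), np.float64(1.4800101507377053)])
start [ 544.60806085 -352.26925526   53.        ] mush [ 536.13182463 -273.73652163   80.        ]
```

View pics/c1.png

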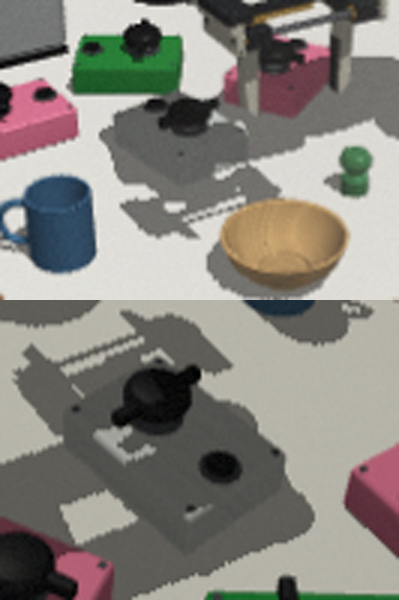

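The crop confirms the pod, which sits in the gripper's shadow. The mushroom's ears run roughly along world x and the start button is on the -y side. Next are two wrist views, with the gripper closed.

```bash
python3 - <<'E'
from h import *
O=[np.pi,0,np.pi/2]
robot.move_gripper(0.0)
robot.move_ptp([575,-330,215],O); a=snap("wrist","pics/w1.png")["img"]
robot.move_ptp([495,-330,215],O); b=snap("wrist","pics/w2.png")["img"]
print(robot.current_t(),robot.current_tcp_pos())
cv2.imwrite("pics/w12.png",cv2.resize(np.vstack([a,b]),None,fx=.78,fy=.78,interpolation=cv2.INTER_AREA))
P=[540,-270,70]
for n in ("w1","w2"): 
    d=load(f"pics/{n}.png"); print(d["eye"],d["orientation"])
E
```

```text
3.375 [ 495.82472544 -329.10855073  215.76288536]
[ 575.3139595  -256.76784179  412.18391115] [ 2.87494860e+00 -6.86634663e-04  8.90204185e-04]
[ 494.84997043 -256.7998076   412.99825955] [ 2.87346467e+00 -1.96223229e-03  4.28012403e-04]
```

View pics/w1.png

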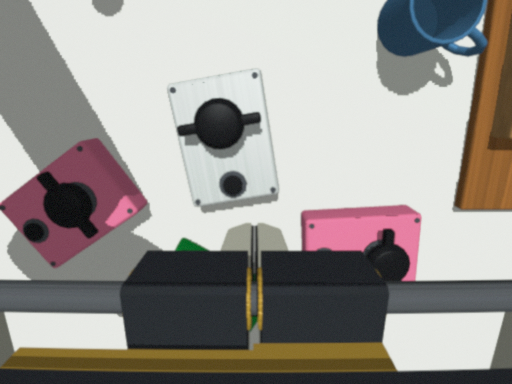

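View pics/w2.png

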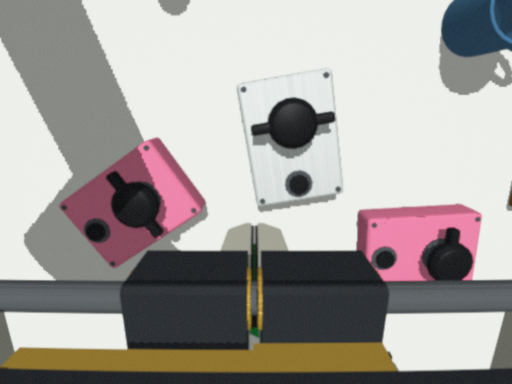

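In w1 the mushroom centre is at (220,124), the start button at (233,184) and the ear tips at (179,130) and (260,118). In w2 the mushroom is at (293,123), the start button at (299,183) and the ear tips at (253,130) and (335,117). The corner screws are also clear in both.

```bash
python3 - <<'E'
from h import *
a=load("pics/w1.png");b=load("pics/w2.png")
pts=dict(mush=((220,124),(293,123)),start=((233,184),(299,183)),ne=((179,130),(253,130)),fe=((260,118),(335,117)),s1=((173,90),(243,90)),s2=((255,75),(326,75)),s3=((273,190),(339,190)),s4=((197,201),(262,201)))
h=dict(mush=72,start=53,ne=70,fe=70,s1=45,s2=45,s3=45,s4=45);Q={}
for k,(p,q) in pts.items():
    x,e=tri((a,*p),(b,*q)); Q[k]=(atz(a,*p,h[k])+atz(b,*q,h[k]))/2
    print(k,x.round(1),np.round(e[0],2),Q[k].round(1),(atz(a,*p,h[k])-atz(b,*q,h[k])).round(1))
def yaw(v,off): return np.degrees(np.arctan2(v[1],v[0]))-off
print([yaw(Q["mush"]-Q["start"],90),yaw(Q["fe"]-Q["ne"],0),yaw(Q["s2"]-Q["s1"],0),yaw(Q["s3"]-Q["s4"],0),yaw(Q["s1"]-Q["s4"],90),yaw(Q["s2"]-Q["s3"],90)])
print("box c",sum(Q[f"s{i}"] for i in (1,2,3,4))/4, np.linalg.norm(Q["mush"]-Q["start"]),np.linalg.norm(Q["fe"]-Q["ne"]),"earmid",(Q["fe"]+Q["ne"])/2)
E
```

```text
mush [ 538.4 -275.4   64.7] 0.27 [ 538.3 -275.    72. ] [ 1.7 -0.5  0. ]
start [ 550.3 -347.6   46.6] 0.22 [ 550. -346.   53.] [ 1.4 -0.4  0. ]
ne [ 494.5 -281.9   71. ] 0.32 [ 494.4 -282.    70. ] [-0.2  0.6  0. ]
fe [ 582.  -268.6   73.4] 0.33 [ 582.4 -268.7   70. ] [-0.8 -0.7  0. ]
s1 [ 483.  -239.    40.5] 0.35 [ 483.7 -239.3   45. ] [1.  0.7 0. ]
s2 [ 576.7 -222.9   42.5] 0.13 [ 576.4 -223.2   45. ] [0.5 0.3 0. ]
s3 [ 598.6 -354.8   50.2] 0.41 [ 599.5 -356.2   45. ] [-1.2  0.9  0. ]
s4 [ 505.5 -369.9   46.2] 0.39 [ 505.4 -370.3   45. ] [-0.2  0.8  0. ]
[np.float64(9.346740015028303), np.float64(8.599338366825892), np.float64(9.844584341332487), np.float64(8.533713648655077), np.float64(9.430935023371461), np.float64(9.845988774230975)]
box c [ 541.25340962 -297.22109459   45.        ] 74.45693258674366 89.05806225379452 earmid [ 538.3945185  -275.33601335   70.        ]
```

The box yaw is about 9.3° and the button axis is at (538, -275.3). The distances fit the given sizes: 74.5 against 74 mm, and 89 mm across the ears. Now I'll press.

```bash
cat >> h.py <<'E'
YAW=np.radians(9.3); AX=np.array([538.,-275.3]); O=[np.pi,0,np.pi/2+YAW]
def W(x,y,z):  # button-axis frame aligned with box -> world
    c,s=np.cos(YAW),np.sin(YAW); return [AX[0]+c*x-s*y,AX[1]+s*x+c*y,z]
def st(m): print(m,round(robot.current_t(),2),np.round(robot.current_tcp_pos(),1),np.round(robot.current_contact_force(),1))
E
python3 - <<'E'
from h import *
robot.move_ptp(W(0,0,110),O); st("above")
robot.move_linear(W(0,0,84),speed=60); st("84")
for z in (78,74,71,69.5,68.5,67.8,67):
    r=robot.move_linear(W(0,0,z),speed=20,f_stop=20); st((z,r))
    if r: break
robot.move_linear(W(0,0,95),speed=60); st("up")
robot.move_linear(W(-10,-55,150),speed=150)
d=snap("wrist","pics/w3.png");snap("side","pics/s3.png")
st("look")
b=cv2.imread("pics/s3.png")[200:320,250:410]
cv2.imwrite("pics/c3.png",np.hstack([cv2.resize(d["img"],(400,300)),cv2.resize(b,(400,300),interpolation=cv2.INTER_CUBIC)]))
E
```

```text
above 3.94 [ 539.  -275.4  110.3] [ 0.3 -1.2  0.7]
84 4.53 [ 537.8 -275.4   83.8] [-0.1 -0.6  0.6]
(78, False) 4.97 [ 537.9 -275.2   77.9] [ 0.4 -0.1  0.1]
(74, False) 5.33 [ 537.9 -275.2   73.8] [-0.3 -1.2 -0.7]
(71, False) 5.62 [ 537.9 -275.2   70.8] [-0.3  0.2  0.1]
(69.5, False) 5.88 [ 538.  -275.2   69.4] [-0.5 -0.4  1.3]
(68.5, False) 6.12 [ 537.9 -275.2   68.4] [-1.2 -1.   0.1]
(67.8, False) 6.38 [ 538.  -275.3   67.8] [0.2 0.3 0.1]
(67, False) 6.62 [ 538.  -275.3   66.9] [-0.9  0.8 -0.3]
up 7.24 [ 538.1 -275.3   95.3] [-0.1  0.4 -0. ]
look 8.02 [ 536.4 -329.9  148.8] [-0.7 -0.1 -1. ]
```

View pics/c3.png

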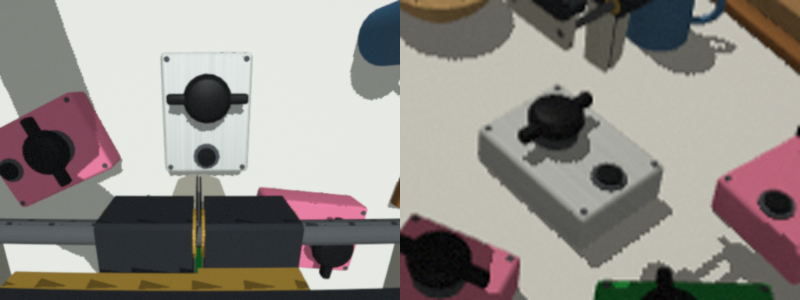

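The pod is still in place, but I felt no force down to z = 67, so the button was apparently not pressed. I'll check the gripper and where the fingertip really is.

```bash
python3 - <<'E'
from h import *
print(robot.current_gripper_width(),robot.current_finger_force(),robot.current_eef_rot(),robot.current_qpos())
robot.move_linear(W(0,0,90),speed=100);st("90")
a=snap("side","pics/s4.png");b=snap("scene","pics/n4.png");
def proj(d,P):
    f=192/np.tan(np.radians(d["fovy"])/2);M=R.from_euler("xyz",d["orientation"]).as_matrix()
    p=M.T@(np.array(P)-d["eye"]);x,y=p[:2]/p[2];k=1+d["k1"]*(x*x+y*y);return f*x*k+d["cx"],f*y*k+d["cy"]
out=[]
for d in (a,b):
    im=d["img"].copy();u,v=proj(d,robot.current_tcp_pos());u0,v0=int(u)-50,int(v)-50
    c=cv2.resize(im[v0:v0+100,u0:u0+100],(400,400),interpolation=cv2.INTER_CUBIC)
    for P,col in ((robot.current_tcp_pos(),(0,0,255)),(W(0,0,80),(0,255,0))):
        u,v=proj(d,P);cv2.circle(c,(int((u+.5-u0)*4),int((v+.5-v0)*4)),3,col,-1)
    out.append(c)
cv2.imwrite("pics/c4.png",np.hstack(out))
E
```

```text
0.006111089827999285 0.0 [-3.14015706e+00 -2.13515657e-03  1.73359425e+00] [-7.28415011e-01  4.27985054e-01  1.38422745e+00  2.31800707e-04
  1.33194319e+00 -8.91269602e-01]
90 8.98 [ 538.4 -275.9   90.5] [-0.9  0.8 -0.6]
```

View pics/c4.png

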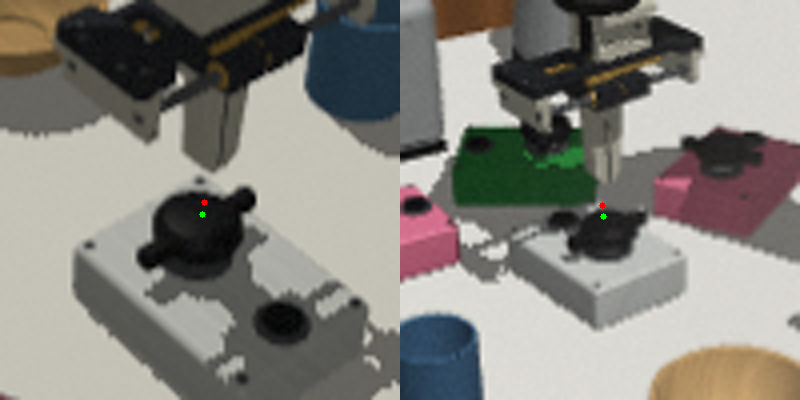

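The real finger ends sit clearly above the reported TCP (red). The finger end is at side crop (212,167) and scene crop (606,180). The dome top is at about (199,203) and (608,222). I'll triangulate both.

```bash
python3 - <<'E'
from h import *
a=load("pics/s4.png");b=load("pics/n4.png")
def proj(d,P):
    f=192/np.tan(np.radians(d["fovy"])/2);M=R.from_euler("xyz",d["orientation"]).as_matrix()
    p=M.T@(np.array(P)-d["eye"]);x,y=p[:2]/p[2];k=1+d["k1"]*(x*x+y*y);return np.array([f*x*k+d["cx"],f*y*k+d["cy"]])
T=robot.current_tcp_pos()
o=[proj(d,T).astype(int)-50 for d in (a,b)]
def m(p,q): return tri((a,*(o[0]+np.array(p)/4-.5)),(b,*(o[1]+np.array(q)/4-.5)))
print("finger",m((212,167),(206,180)));print("dome",m((199,203),(208,222)));
print("startbtn",m((282,318),(163,218)))
print("ear tips near",m((150,258),(237,217)),"other",m((243,198),(178,246)))
# pod corners: side-left top / scene right
O0=[robot.current_tcp_pos()]
E
```

```text
finger (array([ 537.78292866, -275.34846902,  118.63285995]), [np.float64(3.063121432789944), np.float64(3.063121432789839)])
dome (array([ 540.76432972, -264.99103916,   79.44910806]), [np.float64(1.6827700284792453), np.float64(1.6827700284793417)])
startbtn (array([ 550.11382248, -344.00745733,   48.79206461]), [np.float64(0.874988667592207), np.float64(0.8749886675919116)])
ear tips near (array([ 499.47523892, -280.10285016,   66.10516452]), [np.float64(0.6651727218127979), np.float64(0.6651727218127748)]) other (array([ 575.57279589, -262.05441191,   65.09350051]), [np.float64(2.8547051865354867), np.float64(2.8547051865353885)])
```

The lateral position is right, but the closed finger ends are about 27 mm above the nominal TCP. I'll find the true contact height by touch.

```bash
python3 - <<'E'
from h import *
robot.move_linear(W(0,1,70),speed=60)
r=robot.move_linear(W(0,1,40),speed=15,f_stop=3.0); st(("touch",r))
E
```

```text
('touch', True) 10.94 [ 537.8 -274.3   47.3] [-0.  -0.   3.4]
```

```bash
python3 - <<'E'
from h import *
z=47.3
while z>30:
    z-=1
    r=robot.move_linear(W(0,1,z),speed=15,f_stop=12); f=[]
    for _ in range(4): f.append(robot.current_contact_force()[2]); robot.sleep(.02)
    print(z,r,round(robot.current_tcp_pos()[2],1),np.round(np.mean(f),1))
    if r or np.mean(f)>15: break
st("end")
E
```

```text
46.3 False 46.9 5.9
45.3 False 45.9 5.6
44.3 False 45.3 8.0
43.3 False 44.4 8.7
42.3 False 43.4 8.4
41.3 False 40.9 0.0
40.3 False 40.0 -0.1
39.3 False 39.4 0.9
38.3 False 38.7 4.1
37.3 False 37.4 4.3
36.3 False 36.3 4.3
35.3 False 35.7 7.6
34.3 False 35.7 12.8
33.3 False 35.6 18.2
end 15.38 [ 538.2 -274.6   35.6] [-4.   1.7 18.4]
```

The button snapped at about 8.7 N and reached the hard stop at TCP z = 35.7, so the tip is about 32 mm above the nominal TCP. Next I'll let go, go beside the near ear and begin the twist.

```bash
python3 - <<'E'
from h import *
robot.move_linear(W(0,1,70),speed=60); st("up")
robot.move_linear(W(-49,-32,70),speed=120)
r=robot.move_linear(W(-49,-32,18.5),speed=40,f_stop=4); st(("down",r))
a=snap("side","pics/s5.png");b=snap("scene","pics/n5.png")
cv2.imwrite("pics/c5.png",np.hstack([cv2.resize(x,(400,400),interpolation=cv2.INTER_CUBIC) for x in (a["img"][195:305,260:370],b["img"][115:215,175:275])]))
E
```

```text
up 16.13 [ 537.6 -274.1   69.7] [ 1.2 -1.   0.3]
('down', False) 18.21 [ 495.  -315.    18.8] [ 0.  -0.1 -0.2]
```

View pics/c5.png

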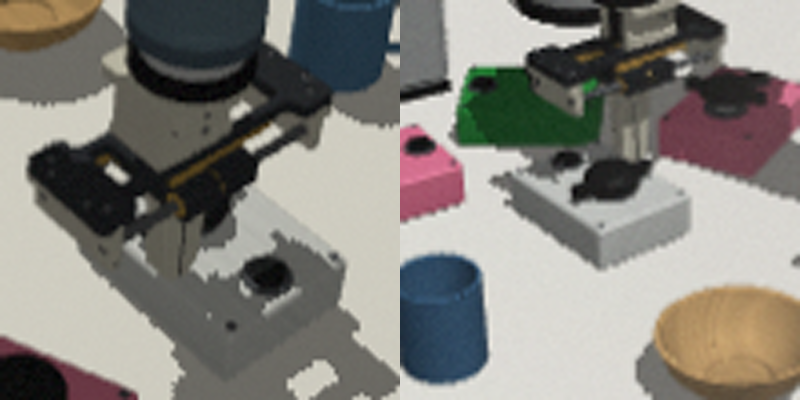

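The scene crop shows the mushroom latched low, at (612,180), with the fingers standing over the box beside the near ear. I'll push the ear towards the box's +y.

```bash
python3 - <<'E'
from h import *
c,s=np.cos(YAW),np.sin(YAW)
for y in (-20,-14,-11,-8,-5,-2,0,2,4,6,8):
    r=robot.move_linear(W(-49,y,18.5),speed=40,f_stop=9); f=[]
    for _ in range(3): f.append(robot.current_contact_force()); robot.sleep(.02)
    f=np.mean(f,0);p=np.array(robot.current_tcp_pos())[:2]-AX
    print(y,r,"y",round(-s*p[0]+c*p[1],1),"fx,fy,fz",np.round([c*f[0]+s*f[1],-s*f[0]+c*f[1],f[2]],1))
    if r: break
st("");a=snap("side","pics/s6.png");b=snap("scene","pics/n6.png")
cv2.imwrite("pics/c6.png",np.hstack([cv2.resize(x,(400,400),interpolation=cv2.INTER_CUBIC) for x in (a["img"][195:305,260:370],b["img"][115:215,175:275])]))
E
```

```text
-20 False y -19.9 fx,fy,fz [ 0.2 -0.3 -0.1]
-14 False y -13.9 fx,fy,fz [-0.4 -0.1  0.4]
-11 False y -10.9 fx,fy,fz [ 0.  -0.   0.3]
-8 False y -7.8 fx,fy,fz [-0.3  0.3  0.8]
-5 False y -4.7 fx,fy,fz [-0.  -0.6  0.2]
-2 False y -1.7 fx,fy,fz [-0.1  0.   0.2]
0 False y 0.1 fx,fy,fz [ 0.1 -0.5  0.1]
2 False y 2.0 fx,fy,fz [-0.9 -1.1  0.1]
4 False y 3.9 fx,fy,fz [-0.  -1.2 -0.1]
6 False y 6.0 fx,fy,fz [-0.5 -1.5  0.4]
8 False y 8.1 fx,fy,fz [-0.6 -2.1 -0. ]
 21.86 [ 488.3 -275.2   18.5] [-0.9 -0.7  0.5]
```

View pics/c6.png

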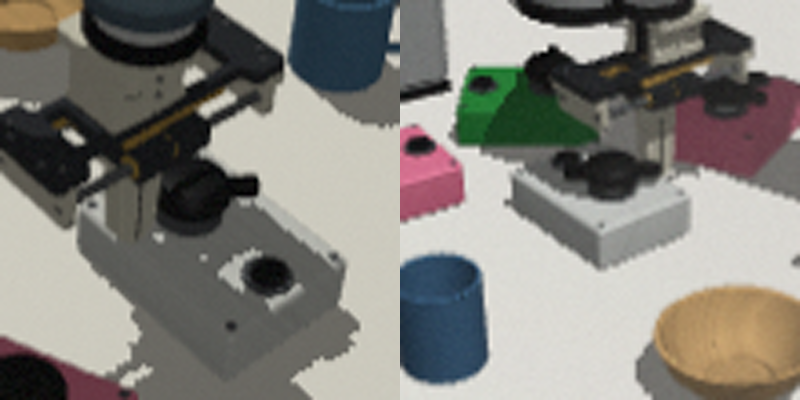

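The button has turned clockwise part way; the far ear now points towards (243,185) in the side crop. It isn't clear whether it has sprung up, so I'll push on in small steps.

```bash
python3 - <<'E'
from h import *
c,s=np.cos(YAW),np.sin(YAW)
for y in (9.5,11,12.5,14,15.5):
    r=robot.move_linear(W(-49,y,18.5),speed=30,f_stop=7); f=[]
    for _ in range(4): f.append(robot.current_contact_force()); robot.sleep(.02)
    f=np.mean(f,0);p=np.array(robot.current_tcp_pos())[:2]-AX
    print(y,r,"y",round(-s*p[0]+c*p[1],1),"fx,fy,fz",np.round([c*f[0]+s*f[1],-s*f[0]+c*f[1],f[2]],1))
    if r or f[1]<-5: break
st("");a=snap("side","pics/s7.png");b=snap("scene","pics/n7.png")
cv2.imwrite("pics/c7.png",np.hstack([cv2.resize(x,(400,400),interpolation=cv2.INTER_CUBIC) for x in (a["img"][195:305,260:370],b["img"][115:215,175:275])]))
E
```

```text
9.5 False y 9.6 fx,fy,fz [-0.1 -1.3 -0.1]
11 False y 11.1 fx,fy,fz [-0.4 -1.9  0.4]
12.5 False y 12.6 fx,fy,fz [-0.4 -1.2  0.4]
14 False y 14.1 fx,fy,fz [-0.9 -1.8  0.4]
15.5 False y 15.6 fx,fy,fz [-0.9 -1.4  0. ]
 23.54 [ 487.1 -267.9   18.5] [-0.5 -2.7 -1. ]
```

View pics/c7.png

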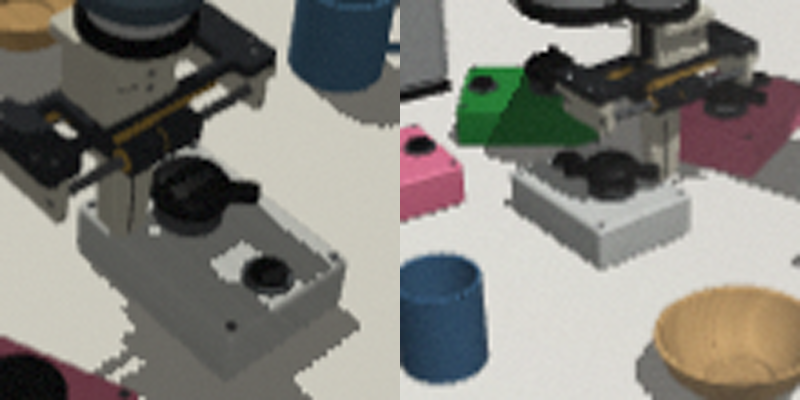

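```bash
python3 - <<'E'
from h import *
a=load("pics/s7.png");b=load("pics/n7.png")
x,e=tri((a,260+252/3.636-.5,195+190/3.636-.5),(b,175+160/4-.5,115+161/4-.5))
v=x[:2]-AX; print(x,e,np.degrees(YAW)-np.degrees(np.arctan2(v[1],v[0])),np.hypot(*v))
x,e=tri((a,260+190/3.636-.5,195+184/3.636-.5),(b,175+208/4-.5,115+165/4-.5));print(x,e)
E
```

```text
[ 573.1873577  -298.85634382   72.35050417] [np.float64(3.669781184436248), np.float64(3.6697811844363795)] 43.10051831582399 42.34443854924741
[ 538.13404641 -272.85632427   71.34341123] [np.float64(1.1156924339611276), np.float64(1.1156924339609944)]
```

The twist is about 0.75 rad and the ear's height (about 70 mm) says the button is up again. I'll back off the way I came and check.

```bash
python3 - <<'E'
from h import *
robot.move_linear(W(-49,-32,18.5),speed=60); st("back")
robot.move_linear(W(-49,-32,110),speed=100)
robot.move_ptp(W(-20,-55,180),O); st("clear")
d=snap("wrist","pics/w8.png")["img"];a=snap("side","pics/s8.png")["img"];b=snap("scene","pics/n8.png")["img"]
cv2.imwrite("pics/c8.png",np.hstack([cv2.resize(d,(400,300))]+[cv2.resize(x,(200,300),interpolation=cv2.INTER_CUBIC) for x in (a[205:295,285:345],b[125:215,195:255])]))
E
```

```text
back 24.58 [ 494.7 -314.4   18.4] [-0.8 -0.7  0.6]
clear 26.07 [ 527.6 -333.1  180.1] [-1.1  0.7 -1. ]
```

View pics/c8.png

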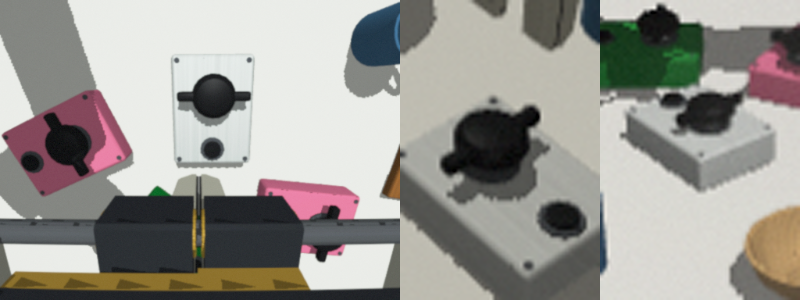

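The ears are straight again and the box is in place. To be sure the button is up and not still latched, I'll compare this side image numerically with the one taken before pressing.

```bash
python3 - <<'E'
from h import *
for n,o,box in (("side",("s3","s8"),(228,268,292,340)),("scene",("scene0","n8"),(145,172,208,244))):
    A,B=[cv2.imread(f"pics/{x}.png",0) for x in o]; y0,y1,x0,x1=box
    if n=="side": print(n,"mean diff",np.abs(A[y0:y1,x0:x1].astype(int)-B[y0:y1,x0:x1]).mean())
    for I in (A,B):
        m=(I[y0:y1,x0:x1]<45).astype(np.uint8);k,l,s,c=cv2.connectedComponentsWithStats(m);i=1+s[1:,4].argmax();print(n,s[i],c[i].round(2))
A,B=[cv2.imread(f"pics/{x}.png",0) for x in ("s3","s8")]
t=cv2.matchTemplate(B[220:280,284:348],A[232:262,296:332],cv2.TM_CCOEFF_NORMED);print(cv2.minMaxLoc(t),"expected (12,12)")
I=cv2.imread("pics/s5.png",0)
E
```

```text
side mean diff 2.8453125
side [  6   9  29  23 432] [19.96 20.11]
side [  6   9  29  23 432] [19.96 20.11]
scene [  5   8  24  12 173] [17.4  12.49]
scene [ 10   8  19  11 131] [18.97 12.66]
(-0.3698349893093109, 0.9995467066764832, (17, 30), (12, 12)) expected (12,12)
```

The side image matches the one from before the press exactly, so the button is up and straight and the box hasn't moved.

```bash
python3 -c "
from bench import robot
print(robot.hand_in(),robot.current_t())"
```

```text
the job is handed in; nothing more can be done
the job is handed in; nothing more can be done
```

The stop button was pressed to its hard stop and latched, let go, then twisted about 0.75 rad clockwise until it came free; it now stands up and straight with the box in place, and the job is handed in at about 26 s of the 48 s allowed.

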